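Stack the washed sieves on the bench sieve shaker

ROBOT

A 6-joint arm with a two-finger parallel gripper is mounted at the origin on a cart in front of the work surface, level with it; the furniture and walls round the work are solid. World frame = base frame: x ahead of the robot, y to its left, z up, the work surface at z = 0. Lengths are in mm, angles in rad, forces in N, time in s.
With the tool pointing down it reaches from about 275 to 850 mm from the base axis. Payload 19 kg.
Tool frame: the origin (TCP) lies at the very end of the fingers, on their centre line; the grasp point (between the pads) lies 19 mm behind it (manip.grip_point_offset is the distance from the TCP to the grasp point, in mm); z points along the fingers, y is the line along which they close (so a half turn about z gives the same grasp; the last joint's range is limited). The gripper opens to 85 mm and grips with 20 to 120 N. Pads are 22 mm wide; open, the fingers measure 114 mm over their backs; the gripper's body (76 mm by 85 mm) begins 54 mm behind the grasp point. The pads swing forward as they close: fully open they stand 13 mm farther back than shut.
Start: joints at [-1.376, 0.15, 1.437, -0, 1.554, -0.134], TCP at [185.645, -544.175, 231.267] pointing down, gripper open.
Joint ranges: [-2.8, 2.8], [-0.68, 2.1], [0.12, 2.68], [-1.39, 4.53], [0.16, 2.79], [-2.81, 2.81]. Speed limits (rad/s): [1.89, 1.89, 2.22, 3.01, 3.01, 3.01].

INTERFACE

Orientations are given as a 3x3 rotation matrix whose columns are the frame's x, y, z axes.
In Python, from bench import manip gives the robot as it stands. The module is installed in compiled form; this text tells all that it offers.
- The arm moves only by the tool carry_out, never from a script. Its arguments are lists of equal length, an entry for each row: "travel": the shift along the world's x, y, z normalised to -1 to 1, where 1 is 150 mm, a list of three; "rot": the turn, a rotation vector about the world's x, y, z normalised to -1 to 1, where 1 is pi/2 rad, a list of three. In form: {"travel": [[x, y, z], ...], "rot": [[ax, ay, az], ...]}. A call has 1 to 5 rows; each row is the pose to reach, as a shift and turn from the pose commanded when the call began; what a row does not reach only later rows make up. A row lasts 1/8 s, in which the tool goes at most 62.5 mm and 10.7 degrees, less where a joint would pass 70% of its speed; a pose out of reach is approached as far as the arm can. A call with a number of a shift or a turn outside -1 to 1 is refused whole. A call with a gripper value outside its range is refused whole. "jaw" is the closure, from -1 (fully open) to 1 (shut), set as the call begins (left out, the last holds). The fingers move at their own pace and stop on an object; "newtons" is the grip in N (left out, the last holds). Time passes only in rows, so rows that repeat a pose let the fingers close. It gives the time, the measured TCP pose, the force, the opening and the grip force at its end, in the units of the state.
- manip.observe(): the state, without advancing time (a new reading comes with each control period).
- manip.read_camera(name): name is "scene" or "top" or "wrist"; returns the picture (400x640x3 uint8, red, green, blue); there is no depth.
- manip.camera_model(name): a dict with "K" (3x3 intrinsics, pixels), "dist_coeffs" ([k1, k2, p1, p2, k3] as OpenCV has them; the pictures are not rectified), "camera_from_world" (4x4, takes a point from world to camera coordinates). Camera axes: x right, y up, looking along -z (the intrinsics and any distortion apply to the point x, -y, -z); pixel columns grow to the right and rows downward; lengths in mm; the calibration is good to about 2 mm. A picture is of the moment at which its call begins: read the wrist's pose just before it. camera_model takes no time and is no camera call; for the wrist camera it gives the pose at the moment of the call.
- manip.job_done(): hands the job in; it is judged then, once.
Trained networks look in the newest picture that a camera, given by its name, has taken for a name from the list of things; names that differ only in an ending like _2 or _b are one class to them, and where a whole thing is asked for, a point or a joint stands for the part that bears it (a point fixed in the world has none). Each returns a list of dicts, best first, with "confidence" (0 to 1); they miss things now and then, are a little off and sometimes report something else, mostly with a low value. They report only what shows in the picture. A call takes as long as a camera call.
- manip.outline_of(camera, label): "mask" (400x640 bool, what is visible of it).
- manip.landmark_of(camera, label): "xyz" ([x, y, z] in mm, in world coordinates, good to about 4 mm: a listed point, or the origin of a listed thing).
The state is a dict: "clock": time; "qpos": joint angles; "qvel": joint speeds; "effort": joint torques, N m; "tool_pos": TCP position; "tool_rot": TCP orientation; "wrist_force": force on the tool from outside, world axes, zero at the start; "wrist_torque": the same for the moment, N m; "finger_gap": finger opening in mm; "finger_force": force on a finger pad.
Only numpy, scipy, OpenCV 4.12 (cv2) and the standard library are available. Lean on these libraries where they do the work, as an engineer would, in place of code of your own. Each camera call takes 0.05 s, during which the arm holds its last target. There are 200 camera calls.

TASK

Get the sieve shaker ready for a run: take the two washed sieves off the sloping draining stand, nest the fine one (blue band) in the shaker's pan and then the coarse one (yellow band) in the fine one, each set down, not dropped, and fully home. Then swing the blue hold-down arm over the stack as far as its stop, so that its sprung white plate presses on the top sieve, and leave it there. Do not disturb the small bottles and the tube standing behind.

Things in the scene. Friction and masses are not known exactly. Their poses are not given: they have to be found in the camera images.
- sieve_fine: fine sieve: open steel drum, BLUE band and rim seal, dense dark mesh. mm: outer diameter 60 (rim seal 62), bore 52, frame 30 tall; below it a tapered 12 deep skirt, diameter 49 at the shoulder, 41 at the foot. Origin: centre of the skirt's foot; z along its axis out of the mouth: shoulder at 12, rim at 42. Starts in a seat of the stand, axis leaning 29 deg (0.50 rad).
- sieve_coarse: coarse test sieve, same drum with a YELLOW band and rim seal and an open wire mesh with 5 mm holes; same sizes and origin as the fine sieve; starts in the other seat of the stand.
- sieve_fine_rim (a point): centre of the fine sieve's upper rim; z out of the mouth
- sieve_coarse_rim (a point): centre of the coarse sieve's upper rim; z out of the mouth
- drain_stand: fixed white draining stand, 236 wide (its y), 130 deep, 85 high at the back: a board sloping 29 degrees, facing its own -x (roughly to the right, towards the shaker), with two round through-seats side by side along its y. Origin: centre of its footprint on the worktop, z up.
- seat_a (a point): centre of the stand's seat on its +y side, on the board's upper face, 56 above the worktop; the seats are 120 apart, each sieve stands with its shoulder on the board here
- seat_b (a point): centre of the stand's other seat (its -y side), the same
- shaker: fixed white bench sieve shaker, base 170 (x) x 145 (y); origin: centre of its footprint on the worktop, front panel to its -x. On it, 30 in front of the origin, the fixed steel collecting pan (drum as the sieves', outer diameter 60, bore 52, rim 85 above the worktop); 85 behind the pan's axis a 14 mm post, 184 high, carries the hold-down arm.
- pan_rim (a point): centre of the pan's upper rim, 85 above the worktop; axes as the shaker. A sieve's skirt goes into the bore below until its shoulder rests on that rim: fine sieve home has its rim 30 above this point, the coarse one 60 above.
- hold_down (a joint): angle of the blue hold-down arm about the post, rad: 0 = over the stack, at its stop; grows to 2.1 as it opens, counter-clockwise seen from above (away to the shaker's right, -y, and back). Starts open; stays where it is left (about 0.1 N m; riding over the sieve's rim adds some 3 N at the handle). Arm 165 to 185 above the worktop.
- hold_down_hinge (a point): point on the arm's vertical hinge axis, 200 above the worktop; the handle travels round it at 85 mm radius
- hold_down_handle (a point): middle of the arm's upright black handle, 12 mm thick with a 16 mm ball on top, 207 above the worktop (top of the ball at 231; its foot at 180 stands on a 24 mm boss of the arm); it stands over the plate's centre
- pressure_plate: flat white plate with a wide bevelled edge, diameter 78, hung on a spring under the arm's end below the handle; free, its underside is 2.5 mm lower than the top rim of a complete stack, so its bevel rides up over that rim by itself and the plate lies on it, pressing with about 5 N. Origin: middle of the plate, 5 above its underside.
- media_bottle: clear square bottle with white cap, 50x50x97, bystander; origin under its centre
- tube_50_a: standing tube with orange cap, diameter 34, 113 tall, bystander; origin under its centre
- dropper_b: small white bottle with red cap, diameter 37, 69 tall, bystander; origin under its centre

How it is judged:
By the outcome, as a careful person would: the job done as asked, in the order asked, and still so for the second after the job is handed in, with the robot touching nothing.
It also fails if it takes over 62 s, if anything falls off the work surface, if the arm or the gripper's body presses on something with over 40 N, if the wrist force passes 120 N, or if a joint passes its speed limit or range.

## Working session

There is one attempt and no reset: what is moved stays moved. The work goes in short steps, Python scripts to look and compute and a tool call to move; the robot and the scene stay as the last step left them, time stands still between calls to the robot, and variables do not carry over. Pictures are saved under pics/ and viewed, at most 10 in all, crops included, and the job is handed in when it is done.

Besides the shell and the picture viewer there is one more tool, called after "Call:" in YAML: its name, and indented under it one key for each argument. carry_out: Moves the arm, as the interface text tells. Scaled input: -1 to 1 covers 150 mm each way for a shift and pi/2 rad each way for a turn. Its arguments: {"type":"object","properties":{"travel":{"type":"array","items":{"type":"array","items":{"type":"number","minimum":-1,"maximum":1}}},"rot":{"type":"array","items":{"type":"array","items":{"type":"number","minimum":-1,"maximum":1}}},"jaw":{"type":"number"},"newtons":{"type":"number"}},"required":["travel","rot"]}

```bash
mkdir -p pics
python3 - <<'E'
from bench import manip
import cv2,numpy as np
for c in ("scene","top"):
    im=manip.read_camera(c); cv2.imwrite(f"pics/{c}0.png",im[:,:,::-1])
    M=manip.camera_model(c); print(c,np.round(np.linalg.inv(np.array(M["camera_from_world"]))[:3],2).tolist())
    for l in ["sieve_fine","sieve_coarse","sieve_fine_rim","sieve_coarse_rim","drain_stand","seat_a","seat_b","shaker","pan_rim","hold_down_hinge","hold_down_handle","pressure_plate","media_bottle","tube_50_a","dropper_b"]:
        r=manip.landmark_of(c,l)
        print(l,[(np.round(d["xyz"]).tolist(),round(d["confidence"],2)) for d in r[:2]])
print(manip.observe())
E
```

```text
scene [[-0.75, 0.32, -0.58, 80.86], [-0.66, -0.37, 0.65, 582.32], [-0.01, 0.87, 0.49, 553.18]]
sieve_fine [([412.0, 162.0, 44.0], 0.89), ([599.0, -156.0, 200.0], 0.34)]
sieve_coarse [([528.0, 178.0, 47.0], 0.94)]
sieve_fine_rim [([408.0, 144.0, 79.0], 0.82), ([406.0, 160.0, 58.0], 0.2)]
sieve_coarse_rim [([532.0, 162.0, 83.0], 0.95)]
drain_stand [([469.0, 165.0, -2.0], 0.8)]
seat_a [([524.0, 174.0, 54.0], 0.91), ([408.0, 160.0, 57.0], 0.56)]
seat_b [([524.0, 174.0, 54.0], 0.91), ([408.0, 160.0, 57.0], 0.56)]
shaker [([546.0, -149.0, -1.0], 0.77), ([402.0, 159.0, 59.0], 0.58)]
pan_rim [([514.0, -147.0, 85.0], 0.85)]
hold_down_hinge [([599.0, -157.0, 197.0], 0.68)]
hold_down_handle [([601.0, -157.0, 199.0], 0.68), ([529.0, 162.0, 83.0], 0.62)]
pressure_plate [([591.0, -241.0, 151.0], 0.55)]
media_bottle [([712.0, -39.0, 1.0], 0.86)]
tube_50_a [([470.0, 166.0, 0.0], 0.62), ([712.0, 97.0, -3.0], 0.59)]
dropper_b [([661.0, 27.0, -0.0], 0.69)]
top [[-0.02, 0.99, -0.12, 467.56], [-1.0, -0.02, 0.02, 32.92], [0.02, 0.12, 0.99, 1054.92]]
sieve_fine [([407.0, 163.0, 49.0], 0.61)]
sieve_coarse [
[... 904 characters left out ...]
-01]), 'qvel': array([ 8.29221504e-04,  1.17779799e-03, -1.15313308e-04, -9.76033021e-04,
       -7.12710926e-05, -5.41080759e-04]), 'effort': array([ 6.39714490e-04, -7.12793469e+01, -5.71038043e+01, -1.84181886e-04,
        1.45821290e-03, -4.50400523e-05]), 'tool_pos': array([ 185.6665281 , -544.16749688,  231.24695775]), 'tool_rot': array([[ 9.46430533e-01,  3.22907489e-01,  1.33671663e-05],
       [ 3.22907483e-01, -9.46430522e-01,  1.57246510e-04],
       [ 6.34271701e-05, -1.44506541e-04, -9.99999988e-01]]), 'wrist_force': array([ 0.31257898, -0.34287968, -1.3280053 ]), 'wrist_torque': array([ 0.0137524 ,  0.00307513, -0.03338693]), 'finger_force': 0.0, 'finger_gap': 85.7226807999133}
```

View pics/scene0.png

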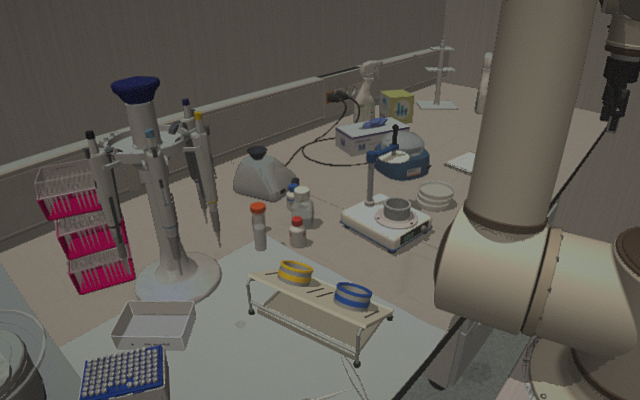

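View pics/top0.png

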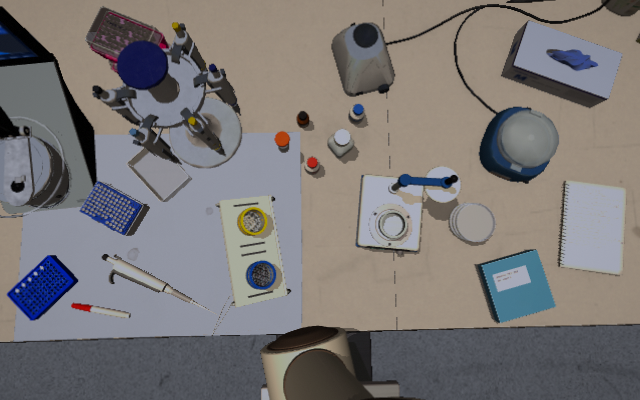

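The pictures agree with the networks: the scene view shows blue sieve (352,296), yellow (295,273), pan (398,208). The top view shows the hold-down arm open to −y at (430,181). Next I fit the fixture poses.

```bash
cat > h.py <<'E'
import numpy as np
from scipy.spatial.transform import Rotation as R
from scipy.optimize import least_squares
T=0.506  # 29 deg
def seat(p,s):  # p: stand x,y,yaw (stand +x dir); seats symmetric about M=p; s=+1 seat_a(+y)
    ys=np.array([-np.sin(p[2]),np.cos(p[2])]); return np.r_[np.array(p[:2])+s*60*ys,56.]
def axis(p): return np.r_[-np.sin(T)*np.cos(p[2]),-np.sin(T)*np.sin(p[2]),np.cos(T)]
def fit_stand(obs): # obs: (s, height along axis from shoulder, xyz)
    f=lambda p:np.concatenate([(seat(p,s)+a*axis(p)-x)[:2] for s,a,x in obs])
    return least_squares(f,[466,168,1.7],loss='soft_l1',f_scale=3).x
def toolR(z,y): 
    z=z/np.linalg.norm(z); y=y-z*(y@z); y/=np.linalg.norm(y); return np.c_[np.cross(y,z),y,z]
def cmd(pos,Rt,cp,cR):
    "travel and rot in units from commanded pose cp,cR"
    return np.round((np.array(pos)-cp)/150,3).tolist(), np.round(R.from_matrix(Rt@cR.T).as_rotvec()/(np.pi/2),3).tolist()
E
python3 - <<'E'
from h import *
from bench import manip
o=[(1,-12,(412,162,44)),(1,-12,(407,163,49)),(1,30,(408,144,79)),(1,30,(407,144,83)),(1,0,(408,160,57)),(1,0,(406,162,55)),
(-1,-12,(528,178,47)),(-1,-12,(526,178,43)),(-1,30,(532,162,83)),(-1,30,(529,160,80)),(-1,0,(524,174,54)),(-1,0,(525,180,54))]
p=fit_stand(o); print(p, seat(p,1),seat(p,-1),axis(p))
s=manip.observe(); ys=np.array([np.sin(p[2]),-np.cos(p[2]),0])
Rt=toolR(-axis(p),ys)
r=seat(p,1)+30*axis(p)
print(Rt, cmd(r+110*axis(p),Rt,s["tool_pos"],s["tool_rot"]))
M=np.array(manip.camera_model("wrist")["camera_from_world"]); C=np.linalg.inv(M)
print("cam in tool",s["tool_rot"].T@(C[:3,3]-s["tool_pos"]), (s["tool_rot"].T@C[:3,:3]).round(2))
E
```

```text
[467.07189835 166.5558137    1.70194667] [407.58717149 158.70933234  56.        ] [526.55662522 174.40229506  56.        ] [ 0.06338419 -0.48051998  0.87469023]
[[-1.14387343e-01  9.91412114e-01 -6.33841867e-02]
 [ 8.67178490e-01  1.30774689e-01  4.80519976e-01]
 [ 4.84682373e-01  4.03768017e-19 -8.74690229e-01]] ([1.539, 4.237, -0.352], [0.296, -0.184, 0.854])
cam in tool [  68.07200038    0.41876057 -142.02030725] [[ 0.    0.96  0.27]
 [ 1.   -0.   -0.  ]
 [-0.    0.27 -0.96]]
```

Call:
carry_out:
  travel:
    - [0.1,0.33,0.2]
    - [0.2,0.66,0.4]
    - [0.31,1,0.4]
    - [0.31,1,0.4]
  rot:
    - [0,0,0.1]
    - [0,0,0.2]
    - [0,0,0.3]
    - [0,0,0.3]
  jaw: -1

```text
clock: 2.1
tool_pos: [233.0, -391.9, 292.5]
tool_rot: [[0.693, 0.721, 0.001], [0.721, -0.693, -0.002], [-0.001, 0.002, -1.0]]
wrist_force: [-0.1, -0.6, 0.1]
finger_gap: 85.5
finger_force: 0.0
```

Call:
carry_out:
  travel:
    - [0.1,0.33,0]
    - [0.2,0.66,0]
    - [0.31,1,0]
    - [0.31,1,0]
  rot:
    - [0,0,0.1]
    - [0,0,0.2]
    - [0,0,0.3]
    - [0,0,0.3]

```text
clock: 2.6
tool_pos: [279.4, -242.3, 291.7]
tool_rot: [[0.291, 0.957, 0.001], [0.957, -0.291, -0.001], [-0.001, 0.001, -1.0]]
wrist_force: [0.1, -0.6, 0.4]
finger_gap: 85.5
finger_force: 0.0
```

Call:
carry_out:
  travel:
    - [0.15,0.33,0]
    - [0.3,0.66,0]
    - [0.46,1,0]
    - [0.46,1,0]
  rot:
    - [0,0,0.1]
    - [0,0,0.2]
    - [0,0,0.27]
    - [0,0,0.27]

```text
clock: 3.1
tool_pos: [348.9, -91.9, 291.2]
tool_rot: [[-0.13, 0.992, -0.0], [0.992, 0.13, 0.0], [0.0, 0.0, -1.0]]
wrist_force: [-0.3, -0.1, -0.3]
finger_gap: 85.1
finger_force: 0.0
```

Call:
carry_out:
  travel:
    - [0.15,0.33,-0.2]
    - [0.3,0.66,-0.4]
    - [0.46,1,-0.4]
    - [0.46,1,-0.4]
  rot:
    - [0.1,0.013,0]
    - [0.2,0.026,0]
    - [0.319,0.042,0]
    - [0.319,0.042,0]

```text
clock: 3.6
tool_pos: [417.6, 55.0, 229.5]
tool_rot: [[-0.103, 0.993, -0.066], [0.867, 0.122, 0.484], [0.488, -0.007, -0.873]]
wrist_force: [-0.9, -1.2, 0.3]
finger_gap: 85.6
finger_force: 0.0
```

Run:
```python
from h import *
from bench import manip
import cv2
im=manip.read_camera("wrist"); cv2.imwrite("pics/w1.png",im[:,:,::-1])
for c in ("wrist","top","scene"):
  if c!="wrist": manip.read_camera(c)
  for l in ["sieve_fine","sieve_fine_rim","sieve_coarse_rim","seat_a","seat_b","drain_stand"]:
    print(c,l,[(np.round(d["xyz"],1).tolist(),round(d["confidence"],2)) for d in manip.landmark_of(c,l)[:2]])
s=manip.observe(); print(s["tool_pos"],s["wrist_force"],s["clock"],s["qpos"])
```

```text
wrist sieve_fine [([404.7, 166.2, 44.2], 0.73)]
wrist sieve_fine_rim [([413.9, 143.0, 82.3], 0.7)]
wrist sieve_coarse_rim [([528.9, 163.7, 80.6], 0.6)]
wrist seat_a [([530.3, 175.4, 53.0], 0.89)]
wrist seat_b [([530.3, 175.4, 53.0], 0.89)]
wrist drain_stand [([466.9, 167.1, 0.2], 0.59)]
top sieve_fine [([406.7, 160.3, 48.8], 0.83)]
top sieve_fine_rim [([409.1, 144.4, 81.9], 0.9), ([466.9, 170.4, 0.8], 0.57)]
top sieve_coarse_rim [([529.2, 161.7, 78.7], 0.89), ([662.1, 31.3, -2.3], 0.25)]
top seat_a [([407.2, 160.4, 58.3], 0.88), ([526.9, 181.2, 51.6], 0.56)]
top seat_b [([407.2, 160.4, 58.3], 0.88), ([526.9, 181.2, 51.6], 0.56)]
top drain_stand [([468.0, 168.0, -1.2], 0.65), ([591.4, -245.8, 206.2], 0.34)]
scene sieve_fine [([600.2, -154.1, 198.5], 0.68), ([410.1, 162.8, 42.3], 0.63)]
scene sieve_fine_rim [([408.7, 142.6, 83.0], 0.97)]
scene sieve_coarse_rim [([531.5, 162.6, 81.8], 0.61)]
scene seat_a [([524.3, 170.2, 55.0], 0.63), ([406.6, 159.0, 56.5], 0.6)]
scene seat_b [([524.3, 170.2, 55.0], 0.63), ([406.6, 159.0, 56.5], 0.6)]
scene drain_stand [([470.1, 166.6, -2.1], 0.78)]
[416.65874118  55.84528093 231.24124631] [ 0.2110042  -0.24607822 -0.28477844] 4.65 [-0.39487096 -0.1002253   1.77586671  0.4373178   1.7216196  -0.50925165]
```

View pics/w1.png

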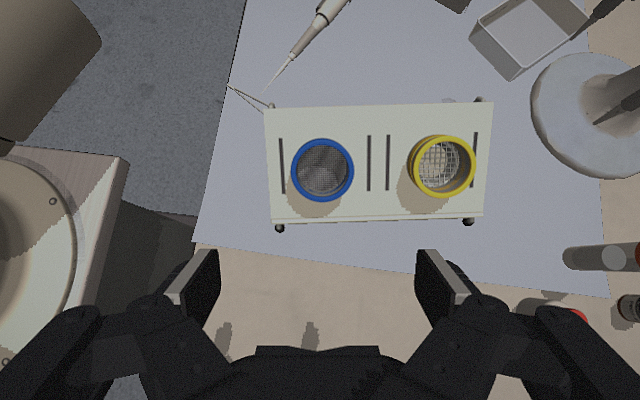

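The wrist view shows the blue rim ring at (323,170) and the yellow at (443,166), both intact in their seats. I'll refine by fitting those rings in the known rim plane.

```bash
cat >> h.py <<'E'
import cv2
def rays(M,px):
    K=np.array(M["K"],float); d=np.array(M["dist_coeffs"],float)
    u=cv2.undistortPoints(np.float64(px).reshape(-1,1,2),K,d)[:,0]
    C=np.linalg.inv(np.array(M["camera_from_world"]))
    v=np.c_[u[:,0],-u[:,1],-np.ones(len(u))]@C[:3,:3].T
    return C[:3,3],v
def onplane(M,px,q,n):
    c,v=rays(M,px); t=((q-c)@n)/(v@n); return c+v*t[:,None]
def ring(im,M,color,q,n,rad=60):
    "outer contour of a coloured ring near q -> circle fit in plane (q,n)"
    hsv=cv2.cvtColor(im,cv2.COLOR_RGB2HSV); lo,hi=((100,120,60),(125,255,255)) if color=="blue" else ((20,120,80),(35,255,255))
    m=cv2.inRange(hsv,lo,hi); m=cv2.morphologyEx(m,cv2.MORPH_CLOSE,np.ones((5,5),np.uint8))
    best=None
    for c in cv2.findContours(m,cv2.RETR_EXTERNAL,cv2.CHAIN_APPROX_NONE)[0]:
        if len(c)<40: continue
        (_,_),r=cv2.minEnclosingCircle(c)
        P=onplane(M,cv2.convexHull(c)[:,0],q,n)
        if np.linalg.norm(P.mean(0)-q)<rad and (best is None or len(c)>best[0]): best=(len(c),c)
    P=onplane(M,best[1][:,0],q,n)
    e1=np.cross(n,[1,0,0]); e1/=np.linalg.norm(e1); e2=np.cross(n,e1)
    f=lambda s:np.hypot((P-q)@e1-s[0],(P-q)@e2-s[1])-s[2]
    s=least_squares(f,[0,0,30],loss='soft_l1',f_scale=.5).x
    return q+s[0]*e1+s[1]*e2,s[2]
E
python3 - <<'E'
from h import *
from bench import manip
p=[467.1,166.6,1.702]; n=axis(p)
for cam in ("wrist","top"):
    M=manip.camera_model(cam); im=manip.read_camera(cam)
    for s,c in ((1,"blue"),(-1,"yellow")):
        q=seat(p,s)+30*n; x,r=ring(im,M,c,q,n); print(cam,c,q.round(1),x.round(1),r.round(2))
E
```

```text
wrist blue [409.5 144.3  82.2] [409.2 142.7  81.4] 30.42
wrist yellow [528.5 160.   82.2] [525.  160.9  83. ] 31.7
top blue [409.5 144.3  82.2] [410.3 146.6  83.4] 31.76
top yellow [528.5 160.   82.2] [527.5 164.6  84.8] 32.2
```

Call:
carry_out:
  travel:
    - [-0.011,0.15,-0.25]
    - [-0.022,0.3,-0.5]
    - [-0.033,0.46,-0.76]
    - [-0.033,0.46,-0.76]
  rot:
    - [0,0,0.01]
    - [0,0,0.01]
    - [0,0,0.01]
    - [0,0,0.01]

```text
clock: 5.25
tool_pos: [410.1, 126.1, 115.3]
tool_rot: [[-0.121, 0.99, -0.075], [0.866, 0.142, 0.48], [0.485, -0.007, -0.874]]
wrist_force: [0.7, -0.1, 1.3]
finger_gap: 85.6
finger_force: 0.0
```

Call:
carry_out:
  travel:
    - [-0.01,0.07,-0.13]
    - [-0.02,0.14,-0.26]
    - [-0.025,0.18,-0.33]
    - [-0.03,0.214,-0.391]
    - [-0.03,0.214,-0.391]
  rot:
    - [0,0,0]
    - [0,0,0]
    - [0,0,0]
    - [0,0,0]
    - [0,0,0]

```text
clock: 5.88
tool_pos: [407.2, 156.9, 58.6]
tool_rot: [[-0.122, 0.99, -0.071], [0.866, 0.141, 0.479], [0.484, -0.003, -0.875]]
wrist_force: [0.3, -0.7, 0.4]
finger_gap: 85.2
finger_force: 0.0
```

Call:
carry_out:
  travel:
    - [0,0,0]
    - [0,0,0]
    - [0,0,0]
    - [0,0,0]
    - [0,0,0]
  rot:
    - [0,0,0]
    - [0,0,0]
    - [0,0,0]
    - [0,0,0]
    - [0,0,0]
  jaw: 1
  newtons: 35

```text
clock: 6.5
tool_pos: [407.7, 156.6, 59.3]
tool_rot: [[-0.122, 0.99, -0.07], [0.867, 0.14, 0.479], [0.484, -0.002, -0.875]]
wrist_force: [-0.2, -2.6, 5.7]
finger_gap: 59.5
finger_force: 36.9
```

Call:
carry_out:
  travel:
    - [0.004,-0.03,0.055]
    - [0.014,-0.096,0.175]
    - [0.027,-0.192,0.35]
    - [0.027,-0.192,0.35]
  rot:
    - [0,0,0]
    - [0,0,0]
    - [0,0,0]
    - [0,0,0]

```text
clock: 7.0
tool_pos: [412.4, 127.1, 113.0]
tool_rot: [[-0.122, 0.99, -0.067], [0.867, 0.14, 0.478], [0.483, -0.0, -0.876]]
wrist_force: [0.2, 0.9, -1.4]
finger_gap: 59.4
finger_force: 38.6
```

Call:
carry_out:
  travel:
    - [0.05,-0.2,0.3]
    - [0.1,-0.4,0.5]
    - [0.15,-0.7,0.65]
    - [0.2,-0.9,0.7]
    - [0.2,-0.9,0.7]
  rot:
    - [-0.07,-0.01,0]
    - [-0.15,-0.02,0]
    - [-0.24,-0.034,0]
    - [-0.319,-0.045,0]
    - [-0.319,-0.045,0]

```text
clock: 7.62
tool_pos: [441.3, -6.5, 216.3]
tool_rot: [[-0.14, 0.99, -0.002], [0.99, 0.14, -0.001], [-0.0, -0.003, -1.0]]
wrist_force: [-0.6, 0.9, -1.7]
finger_gap: 58.9
finger_force: 38.9
```

Call:
carry_out:
  travel:
    - [0.15,-0.2,0]
    - [0.3,-0.4,0]
    - [0.4,-0.6,0]
    - [0.4,-0.6,0]
  rot:
    - [0,0,0]
    - [0,0,0]
    - [0,0,0]
    - [0,0,0]

```text
clock: 8.12
tool_pos: [501.3, -97.4, 214.4]
tool_rot: [[-0.137, 0.991, -0.006], [0.991, 0.137, 0.003], [0.004, -0.005, -1.0]]
wrist_force: [0.6, 0.3, -1.0]
finger_gap: 59.3
finger_force: 38.9
```

Run:
```python
from h import *
from bench import manip
for c in ("wrist","top","scene"):
  im=manip.read_camera(c)
  if c=="wrist":
    cv2.imwrite("pics/w2.png",im[:,:,::-1]); M=manip.camera_model(c); s=manip.observe()
    q=s["tool_pos"]+np.array([0,0,27.]); x,r=ring(im,M,"blue",q,np.array([0,0,1.]),80); print("rim rel tcp",s["tool_pos"],x-s["tool_pos"],r)
  for l in ["pan_rim","shaker","hold_down_hinge","hold_down_handle","pressure_plate","sieve_fine","sieve_fine_rim"]:
    print(c,l,[(np.round(d["xyz"],1).tolist(),round(d["confidence"],2)) for d in manip.landmark_of(c,l)[:2]])
print(manip.observe()["wrist_force"],manip.observe()["clock"])
```

```text
rim rel tcp [500.85847056 -96.53550923 214.66433599] [-1.37991939  0.78760863 27.        ] 31.359109292749086
wrist pan_rim []
wrist shaker [([543.4, -149.1, -0.1], 0.62)]
wrist hold_down_hinge [([501.9, -95.6, 200.8], 0.65)]
wrist hold_down_handle []
wrist pressure_plate []
wrist sieve_fine [([497.7, -97.0, 200.6], 0.81)]
wrist sieve_fine_rim []
top pan_rim [([712.9, -39.3, 2.7], 0.75)]
top shaker [([714.3, 99.5, -3.0], 0.16)]
top hold_down_hinge [([590.6, -245.6, 206.0], 0.2)]
top hold_down_handle [([592.2, -247.0, 205.5], 0.51), ([527.5, 181.5, 51.8], 0.2)]
top pressure_plate [([592.4, -242.5, 145.6], 0.55)]
top sieve_fine []
top sieve_fine_rim []
scene pan_rim [([515.7, -150.1, 85.3], 0.59), ([468.8, 165.9, 1.5], 0.54)]
scene shaker [([545.7, -148.9, -1.6], 0.87)]
scene hold_down_hinge [([599.0, -153.4, 199.3], 0.63)]
scene hold_down_handle [([588.4, -241.1, 210.0], 0.71)]
scene pressure_plate []
scene sieve_fine [([499.1, -97.9, 200.1], 0.93)]
scene sieve_fine_rim [([501.8, -98.6, 241.9], 0.8)]
[-0.27540359 -0.41965044 -1.54456407] 9.325
```

View pics/w2.png

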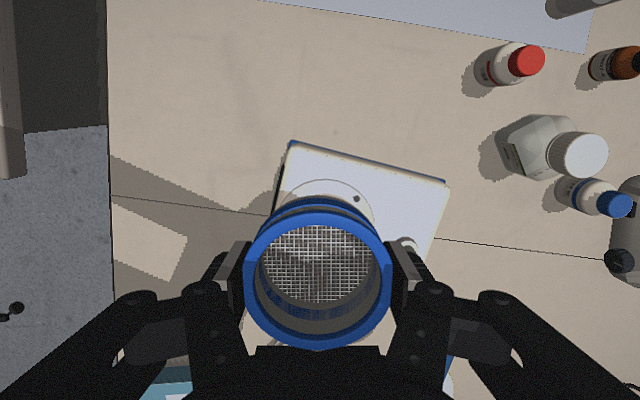

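The sieve hangs straight in the grip: its ring is centred at (318,277), and it hides the pan. I'll step aside so the wrist camera sees the pan.

Call:
carry_out:
  travel:
    - [-0.2,-0.12,0]
    - [-0.4,-0.24,0]
    - [-0.6,-0.36,0]
    - [-0.6,-0.36,0]
  rot:
    - [0,0,0]
    - [0,0,0]
    - [0,0,0]
    - [0,0,0]

```text
clock: 9.82
tool_pos: [410.1, -151.7, 216.4]
tool_rot: [[-0.137, 0.991, -0.003], [0.991, 0.137, -0.002], [-0.001, -0.003, -1.0]]
wrist_force: [0.2, 0.2, -0.4]
finger_gap: 59.4
finger_force: 38.9
```

Run:
```python
from h import *
from bench import manip
im=manip.read_camera("wrist");M=manip.camera_model("wrist"); np.save("w3.npy",im); import pickle; pickle.dump(M,open("w3.pkl","wb"))
cv2.imwrite("pics/w3.png",im[:,:,::-1])
for l in ["pan_rim","shaker","hold_down_hinge","hold_down_handle","pressure_plate"]:
    print(l,[(np.round(d["xyz"],1).tolist(),round(d["confidence"],2)) for d in manip.landmark_of("wrist",l)[:2]])
print(manip.observe()["tool_pos"])
# rectified view of plane z=85, 0.25 mm/px, centred (514,-149)
g=np.arange(-50,50,.25); X,Y=np.meshgrid(514+g,-149-g)
P=np.c_[X.ravel(),Y.ravel(),np.full(X.size,85.),np.ones(X.size)]@np.array(M["camera_from_world"]).T
px,_=cv2.projectPoints(np.c_[P[:,0],-P[:,1],-P[:,2]],np.zeros(3),np.zeros(3),np.array(M["K"],float),np.array(M["dist_coeffs"],float))
px=px.reshape(*X.shape,2).astype(np.float32)
rect=cv2.remap(im,px[...,0],px[...,1],cv2.INTER_LINEAR)
cv2.circle(rect,(200,200),2,(255,0,0),-1)
cv2.imwrite("pics/rect3.png",np.hstack([cv2.resize(im,(640,400))[:,240:],rect])[:,:,::-1])
```

```text
pan_rim [([512.8, -148.8, 86.6], 0.65)]
shaker [([547.9, -148.9, 1.8], 0.77)]
hold_down_hinge []
hold_down_handle []
pressure_plate []
[ 411.69761985 -150.53164021  216.00254824]
```

View pics/rect3.png

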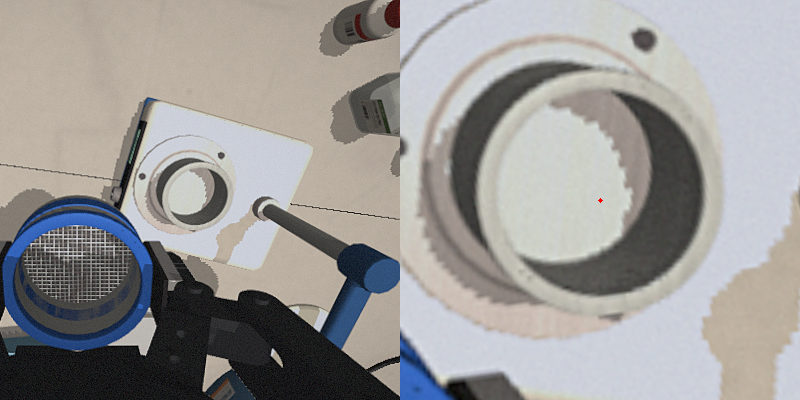

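In the rectified view the pan rim's outer ring spans columns 478–722 and rows 68–317. That puts the pan centre at about (514.0, −147.1); allowing for the sieve's offset in the hand, the TCP target is about (515, −148).

Call:
carry_out:
  travel:
    - [0.25,0.006,0]
    - [0.5,0.012,-0.1]
    - [0.69,0.017,-0.3]
    - [0.69,0.017,-0.6]
    - [0.69,0.017,-0.65]
  rot:
    - [0,0,0]
    - [0,0,0]
    - [0,0,0]
    - [0,0,0]
    - [0,0,0]

```text
clock: 10.75
tool_pos: [513.8, -147.3, 115.8]
tool_rot: [[-0.14, 0.99, -0.008], [0.99, 0.14, 0.001], [0.002, -0.008, -1.0]]
wrist_force: [-0.3, 0.7, -0.7]
finger_gap: 59.2
finger_force: 38.8
```

Call:
carry_out:
  travel:
    - [0,0,-0.02]
    - [0,0,-0.05]
    - [0,0,-0.08]
    - [0,0,-0.08]
  rot:
    - [0,0,0]
    - [0,0,0]
    - [0,0,0]
    - [0,0,0]

```text
clock: 11.25
tool_pos: [514.7, -148.4, 106.8]
tool_rot: [[-0.139, 0.99, -0.003], [0.99, 0.139, -0.001], [-0.001, -0.003, -1.0]]
wrist_force: [-0.2, -0.3, -1.2]
finger_gap: 59.3
finger_force: 38.8
```

Call:
carry_out:
  travel:
    - [0,0,-0.02]
    - [0,0,-0.04]
    - [0,0,-0.06]
    - [0,0,-0.06]
  rot:
    - [0,0,0]
    - [0,0,0]
    - [0,0,0]
    - [0,0,0]

```text
clock: 11.75
tool_pos: [514.6, -148.3, 97.3]
tool_rot: [[-0.139, 0.99, -0.004], [0.99, 0.139, -0.001], [-0.0, -0.004, -1.0]]
wrist_force: [-0.2, -0.2, -1.0]
finger_gap: 59.5
finger_force: 38.8
```

Call:
carry_out:
  travel:
    - [0,0,-0.013]
    - [0,0,-0.026]
    - [0,0,-0.026]
  rot:
    - [0,0,0]
    - [0,0,0]
    - [0,0,0]

```text
clock: 12.12
tool_pos: [514.7, -148.3, 93.6]
tool_rot: [[-0.139, 0.99, -0.003], [0.99, 0.139, -0.001], [-0.001, -0.003, -1.0]]
wrist_force: [0.6, -0.8, -0.8]
finger_gap: 58.9
finger_force: 38.8
```

No contact yet; the foot is about 6 mm inside the bore. Continuing gently.

Call:
carry_out:
  travel:
    - [0,0,-0.008]
    - [0,0,-0.016]
    - [0,0,-0.02]
    - [0,0,-0.02]
  rot:
    - [0,0,0]
    - [0,0,0]
    - [0,0,0]
    - [0,0,0]

```text
clock: 12.62
tool_pos: [514.7, -148.3, 90.7]
tool_rot: [[-0.139, 0.99, -0.003], [0.99, 0.139, -0.001], [-0.001, -0.003, -1.0]]
wrist_force: [-0.5, 0.5, -1.3]
finger_gap: 59.1
finger_force: 38.8
```

Call:
carry_out:
  travel:
    - [0,0,-0.005]
    - [0,0,-0.01]
    - [0,0,-0.01]
  rot:
    - [0,0,0]
    - [0,0,0]
    - [0,0,0]

```text
clock: 13.0
tool_pos: [514.8, -148.2, 89.2]
tool_rot: [[-0.139, 0.99, -0.003], [0.99, 0.139, -0.001], [-0.0, -0.003, -1.0]]
wrist_force: [0.3, 2.3, 0.4]
finger_gap: 59.1
finger_force: 39.1
```

Call:
carry_out:
  travel:
    - [0,0.005,0]
    - [0,0.005,-0.006]
    - [0,0.005,-0.012]
    - [0,0.005,-0.012]
  rot:
    - [0,0,0]
    - [0,0,0]
    - [0,0,0]
    - [0,0,0]

```text
clock: 13.5
tool_pos: [514.9, -147.8, 88.8]
tool_rot: [[-0.139, 0.99, -0.002], [0.99, 0.139, -0.002], [-0.001, -0.003, -1.0]]
wrist_force: [-9.7, 3.3, 20.5]
finger_gap: 58.9
finger_force: 41.1
```

Call:
carry_out:
  travel:
    - [-0.003,0.003,0.003]
    - [-0.005,0.005,0.003]
    - [-0.005,0.005,0.003]
    - [-0.005,0.005,-0.003]
    - [-0.005,0.005,-0.003]
  rot:
    - [0,0,0]
    - [0,0,0]
    - [0,0,0]
    - [0,0,0]
    - [0,0,0]

```text
clock: 14.12
tool_pos: [514.8, -147.7, 88.7]
tool_rot: [[-0.139, 0.99, -0.0], [0.99, 0.139, -0.003], [-0.003, -0.001, -1.0]]
wrist_force: [-4.4, -2.4, 20.7]
finger_gap: 59.6
finger_force: 41.1
```

Call:
carry_out:
  travel:
    - [0,0,0.006]
    - [0,0,0.006]
    - [0,0,0.006]
    - [0,0,0.006]
  rot:
    - [0,0,0]
    - [0,0,0]
    - [0,0,0]
    - [0,0,0]
  jaw: -1

```text
clock: 14.62
tool_pos: [513.9, -146.8, 87.7]
tool_rot: [[-0.139, 0.99, -0.003], [0.99, 0.139, -0.001], [-0.0, -0.003, -1.0]]
wrist_force: [-0.3, 0.1, -0.2]
finger_gap: 85.5
finger_force: 0.0
```

Call:
carry_out:
  travel:
    - [0,0,0.1]
    - [0,0,0.3]
    - [0,0.15,0.6]
    - [0,0.3,0.9]
    - [0,0.3,0.9]
  rot:
    - [0,0,0]
    - [0,0,0]
    - [0,0,0]
    - [0,0,0]
    - [0,0,0]

```text
clock: 15.25
tool_pos: [515.1, -101.1, 227.5]
tool_rot: [[-0.14, 0.99, 0.003], [0.99, 0.141, -0.003], [-0.004, 0.003, -1.0]]
wrist_force: [-0.5, 0.1, 0.3]
finger_gap: 85.1
finger_force: 0.0
```

Run:
```python
from h import *
from bench import manip
im=manip.read_camera("wrist");M=manip.camera_model("wrist"); cv2.imwrite("pics/w4.png",im[:,:,::-1])
n=np.array([0,0,1.])
print(ring(im,M,"blue",np.array([514,-147.5,115]),n))
print([(d["xyz"],d["confidence"]) for l in ("sieve_fine","sieve_fine_rim") for d in manip.landmark_of("wrist",l)[:1]])
p=[467.1,166.6,1.711]; n=axis(p)
im=manip.read_camera("scene"); cv2.imwrite("pics/s4.png",im[150:270,300:500,::-1].repeat(4,0).repeat(4,1))
for l in ("sieve_fine","sieve_fine_rim","sieve_coarse_rim"): print([(d["xyz"],d["confidence"]) for d in manip.landmark_of("scene",l)[:1]])
s=manip.observe(); print(s["tool_pos"],s["wrist_force"],s["clock"])
```

```text
(array([ 512.33732245, -145.88353091,  115.        ]), np.float64(31.285758615981244))
[([514.0, -146.0, 74.5], 0.63), ([514.0, -148.1, 115.3], 0.72)]
[([516.7, -150.0, 73.7], 0.61)]
[([516.1, -149.4, 114.2], 0.63)]
[([530.1, 160.3, 82.7], 0.87)]
[ 513.70887894 -102.10478698  222.03186241] [0.08567373 0.20872697 0.05958967] 15.6
```

View pics/s4.png

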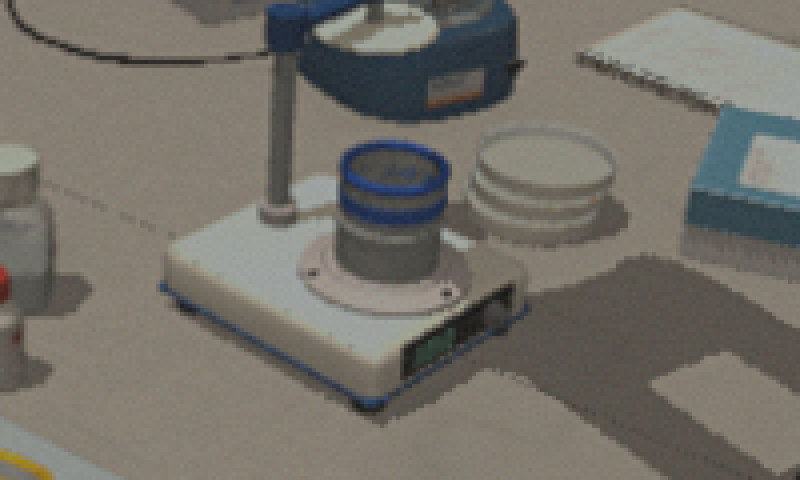

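The crop shows the fine sieve level on the pan at about (393,190), its shoulder meeting the rim. Now the coarse one.

Call:
carry_out:
  travel:
    - [0.02,0.33,0]
    - [0.04,0.66,0]
    - [0.05,0.9,0]
    - [0.05,0.9,0]
  rot:
    - [0.08,0.011,0]
    - [0.16,0.022,0]
    - [0.24,0.034,0]
    - [0.319,0.045,0]

```text
clock: 16.1
tool_pos: [521.4, 35.0, 222.9]
tool_rot: [[-0.123, 0.99, -0.072], [0.864, 0.143, 0.483], [0.488, -0.003, -0.873]]
wrist_force: [0.6, -1.0, -0.7]
finger_gap: 85.4
finger_force: 0.0
```

Call:
carry_out:
  travel:
    - [0.02,0.25,-0.2]
    - [0.04,0.5,-0.4]
    - [0.062,0.727,-0.6]
    - [0.062,0.727,-0.7]
    - [0.062,0.727,-0.7]
  rot:
    - [0,0,0]
    - [0,0,0]
    - [0,0,0]
    - [0,0,0]
    - [0,0,0]

```text
clock: 16.73
tool_pos: [530.3, 141.9, 116.9]
tool_rot: [[-0.121, 0.99, -0.073], [0.866, 0.141, 0.479], [0.485, -0.005, -0.875]]
wrist_force: [0.4, 0.1, -0.8]
finger_gap: 85.3
finger_force: 0.0
```

Run:
```python
from h import *
from bench import manip
im=manip.read_camera("wrist");M=manip.camera_model("wrist"); cv2.imwrite("pics/w5.png",im[:,:,::-1])
s=manip.observe(); n=axis([467.1,166.6,1.711]); q=np.array([527.8,161.2,82.2])
x,r=ring(im,M,"yellow",q,n); print(x,r, "in tool",s["tool_rot"].T@(x-s["tool_pos"]))
print(s["tool_pos"],s["tool_rot"].round(3),s["clock"],-n)
for l in ("sieve_coarse","sieve_coarse_rim"): print([(d["xyz"],d["confidence"]) for d in manip.landmark_of("wrist",l)[:1]])
```

```text
[528.48619668 161.45681021  82.28777125] 31.3149274472842 in tool [ 0.29434439  0.53305617 40.83559341]
[530.89645482 141.56693973 117.87569314] [[-0.121  0.99  -0.071]
 [ 0.867  0.14   0.479]
 [ 0.484 -0.004 -0.875]] 16.775 [-0.06773184  0.47992645 -0.87469023]
[([524.1, 183.5, 43.8], 0.93)]
[([526.7, 163.7, 83.1], 0.66)]
```

Call:
carry_out:
  travel:
    - [-0.01,0.07,-0.128]
    - [-0.02,0.14,-0.256]
    - [-0.026,0.18,-0.33]
    - [-0.03,0.211,-0.385]
    - [-0.03,0.211,-0.385]
  rot:
    - [0,0,0]
    - [0,0,0]
    - [0,0,0]
    - [0,0,0]
    - [0,0,0]

```text
clock: 17.5
tool_pos: [526.3, 173.9, 60.1]
tool_rot: [[-0.122, 0.99, -0.071], [0.866, 0.141, 0.479], [0.484, -0.003, -0.875]]
wrist_force: [0.4, -0.3, 0.3]
finger_gap: 85.5
finger_force: 0.0
```

Call:
carry_out:
  travel:
    - [0,0,0]
    - [0,0,0]
    - [0,0,0]
    - [0,0,0]
    - [0,0,0]
  rot:
    - [0,0,0]
    - [0,0,0]
    - [0,0,0]
    - [0,0,0]
    - [0,0,0]
  jaw: 1
  newtons: 35

```text
clock: 18.12
tool_pos: [526.7, 173.6, 60.9]
tool_rot: [[-0.122, 0.99, -0.07], [0.867, 0.14, 0.479], [0.484, -0.002, -0.875]]
wrist_force: [-1.4, -2.7, 6.5]
finger_gap: 59.1
finger_force: 37.6
```

Call:
carry_out:
  travel:
    - [0.004,-0.03,0.055]
    - [0.014,-0.096,0.175]
    - [0.027,-0.192,0.35]
    - [0.027,-0.192,0.35]
  rot:
    - [0,0,0]
    - [0,0,0]
    - [0,0,0]
    - [0,0,0]

```text
clock: 18.62
tool_pos: [531.5, 144.1, 114.6]
tool_rot: [[-0.122, 0.99, -0.067], [0.867, 0.14, 0.478], [0.483, 0.0, -0.876]]
wrist_force: [-0.4, 1.0, -1.8]
finger_gap: 59.5
finger_force: 38.4
```

Call:
carry_out:
  travel:
    - [-0.02,-0.2,0.3]
    - [-0.04,-0.4,0.5]
    - [-0.06,-0.7,0.65]
    - [-0.08,-0.95,0.7]
    - [-0.08,-0.95,0.7]
  rot:
    - [-0.07,-0.01,0]
    - [-0.15,-0.02,0]
    - [-0.24,-0.034,0]
    - [-0.319,-0.045,0]
    - [-0.319,-0.045,0]

```text
clock: 19.25
tool_pos: [518.2, 2.4, 217.9]
tool_rot: [[-0.139, 0.99, -0.002], [0.99, 0.139, -0.002], [-0.002, -0.002, -1.0]]
wrist_force: [-0.2, 0.6, -1.7]
finger_gap: 59.4
finger_force: 39.1
```

Call:
carry_out:
  travel:
    - [-0.02,-0.33,0]
    - [-0.02,-0.66,0]
    - [-0.02,-0.9,0]
    - [-0.02,-0.9,0]
    - [-0.02,-0.9,0]
  rot:
    - [0,0,0]
    - [0,0,0]
    - [0,0,0]
    - [0,0,0]
    - [0,0,0]

```text
clock: 19.88
tool_pos: [515.3, -131.6, 216.8]
tool_rot: [[-0.139, 0.99, -0.004], [0.99, 0.139, 0.001], [0.002, -0.004, -1.0]]
wrist_force: [-0.0, 0.6, -0.9]
finger_gap: 59.2
finger_force: 39.1
```

Run:
```python
from h import *
from bench import manip
im=manip.read_camera("wrist");M=manip.camera_model("wrist")
s=manip.observe(); q=s["tool_pos"]+[0,0,26.]; x,r=ring(im,M,"yellow",q,np.array([0,0,1.]),80)
print(s["tool_pos"],s["tool_rot"].round(4),s["clock"],x-s["tool_pos"],r)
```

```text
[ 515.36951766 -131.32458702  217.01840022] [[-1.397e-01  9.902e-01 -3.700e-03]
 [ 9.902e-01  1.397e-01  5.000e-04]
 [ 1.000e-03 -3.600e-03 -1.000e+00]] 19.925 [-1.56912368  1.96957768 26.        ] 31.07456599327331
```

Call:
carry_out:
  travel:
    - [-0.005,-0.115,-0.1]
    - [-0.005,-0.115,-0.3]
    - [-0.005,-0.115,-0.45]
    - [-0.005,-0.115,-0.533]
    - [-0.005,-0.115,-0.533]
  rot:
    - [0,-0.002,0]
    - [0,-0.002,0]
    - [0,-0.002,0]
    - [0,-0.002,0]
    - [0,-0.002,0]

```text
clock: 20.55
tool_pos: [514.3, -149.5, 136.9]
tool_rot: [[-0.139, 0.99, -0.001], [0.99, 0.139, -0.0], [-0.0, -0.001, -1.0]]
wrist_force: [-1.0, -0.3, -0.4]
finger_gap: 58.9
finger_force: 39.1
```

Call:
carry_out:
  travel:
    - [0,0,-0.025]
    - [0,0,-0.05]
    - [0,0,-0.075]
    - [0,0,-0.075]
  rot:
    - [0,0,0]
    - [0,0,0]
    - [0,0,0]
    - [0,0,0]

```text
clock: 21.05
tool_pos: [514.5, -149.6, 126.2]
tool_rot: [[-0.139, 0.99, -0.0], [0.99, 0.139, -0.001], [-0.001, -0.0, -1.0]]
wrist_force: [0.4, -0.3, -0.8]
finger_gap: 59.4
finger_force: 39.1
```

Call:
carry_out:
  travel:
    - [0,0,-0.008]
    - [0,0,-0.016]
    - [0,0,-0.02]
    - [0,0,-0.02]
  rot:
    - [0,0,0]
    - [0,0,0]
    - [0,0,0]
    - [0,0,0]

```text
clock: 21.55
tool_pos: [514.6, -149.7, 123.4]
tool_rot: [[-0.139, 0.99, -0.0], [0.99, 0.139, -0.001], [-0.001, -0.0, -1.0]]
wrist_force: [0.6, -0.5, -1.3]
finger_gap: 59.1
finger_force: 39.1
```

Call:
carry_out:
  travel:
    - [0,0.006,0]
    - [0,0.006,-0.008]
    - [0,0.006,-0.016]
    - [0,0.006,-0.016]
  rot:
    - [0,0,0]
    - [0,0,0]
    - [0,0,0]
    - [0,0,0]

```text
clock: 22.05
tool_pos: [514.6, -148.8, 121.0]
tool_rot: [[-0.139, 0.99, 0.0], [0.99, 0.139, -0.001], [-0.001, -0.0, -1.0]]
wrist_force: [0.1, -0.5, -1.4]
finger_gap: 59.3
finger_force: 39.1
```

Call:
carry_out:
  travel:
    - [0,0,-0.004]
    - [0,0,-0.009]
    - [0,0,-0.009]
  rot:
    - [0,0,0]
    - [0,0,0]
    - [0,0,0]

```text
clock: 22.42
tool_pos: [514.8, -148.9, 120.8]
tool_rot: [[-0.139, 0.99, 0.001], [0.99, 0.139, -0.002], [-0.002, 0.001, -1.0]]
wrist_force: [-6.1, 1.7, 15.2]
finger_gap: 59.2
finger_force: 40.8
```

Call:
carry_out:
  travel:
    - [-0.004,0.003,0.003]
    - [-0.004,0.003,0.003]
    - [-0.004,0.003,-0.002]
    - [-0.004,0.003,-0.004]
    - [-0.004,0.003,-0.004]
  rot:
    - [0,0,0]
    - [0,0,0]
    - [0,0,0]
    - [0,0,0]
    - [0,0,0]

```text
clock: 23.05
tool_pos: [514.6, -148.8, 120.7]
tool_rot: [[-0.139, 0.99, 0.002], [0.99, 0.139, -0.002], [-0.003, 0.002, -1.0]]
wrist_force: [-5.6, -0.1, 20.9]
finger_gap: 59.2
finger_force: 41.5
```

Rigid contact at the expected height. Release and check.

Call:
carry_out:
  travel:
    - [0,0,0.007]
    - [0,0,0.007]
    - [0,0,0.007]
    - [0,0,0.007]
  rot:
    - [0,0,0]
    - [0,0,0]
    - [0,0,0]
    - [0,0,0]
  jaw: -1

```text
clock: 23.55
tool_pos: [513.9, -148.3, 119.9]
tool_rot: [[-0.139, 0.99, -0.0], [0.99, 0.139, -0.001], [-0.001, -0.0, -1.0]]
wrist_force: [0.4, 0.6, -0.1]
finger_gap: 85.3
finger_force: 0.0
```

Call:
carry_out:
  travel:
    - [0,0,0.1]
    - [0,0,0.3]
    - [-0.1,0.1,0.6]
    - [-0.3,0.2,0.95]
    - [-0.3,0.2,0.95]
  rot:
    - [0,0,0]
    - [0,0,0]
    - [0,0,0]
    - [0,0,0]
    - [0,0,0]

```text
clock: 24.18
tool_pos: [468.9, -118.0, 268.1]
tool_rot: [[-0.14, 0.99, 0.007], [0.99, 0.14, -0.004], [-0.005, 0.007, -1.0]]
wrist_force: [1.1, -0.5, 0.2]
finger_gap: 85.8
finger_force: 0.0
```

Run:
```python
from h import *
from bench import manip
for c in ("scene","top","wrist"):
  im=manip.read_camera(c)
  if c=="scene": cv2.imwrite("pics/s6.png",im[150:270,300:500,::-1].repeat(4,0).repeat(4,1))
  for l in ("sieve_fine_rim","sieve_coarse","sieve_coarse_rim","hold_down_hinge","hold_down_handle","pressure_plate"): print(c,l,[(np.round(d["xyz"],1),round(d["confidence"],2)) for d in manip.landmark_of(c,l)[:1]])
s=manip.observe(); print(s["tool_pos"],s["wrist_force"],s["clock"],s["qpos"])
```

```text
scene sieve_fine_rim [(array([ 512.8, -149.2,  113.2]), 0.67)]
scene sieve_coarse [(array([ 518. , -150.5,  107.4]), 0.79)]
scene sieve_coarse_rim [(array([ 518. , -151.4,  146.8]), 0.81)]
scene hold_down_hinge [(array([ 600.2, -155.9,  200.5]), 0.93)]
scene hold_down_handle [(array([ 591. , -240.1,  209.4]), 0.86)]
scene pressure_plate [(array([ 590.3, -241.8,  148.4]), 0.5)]
top sieve_fine_rim [(array([714.3, -35.1,   3.1]), 0.66)]
top sieve_coarse []
top sieve_coarse_rim []
top hold_down_hinge [(array([ 597.9, -158.6,  203. ]), 0.97)]
top hold_down_handle [(array([ 590.4, -243.1,  203.9]), 0.95)]
top pressure_plate [(array([ 594.3, -242. ,  148.1]), 0.68)]
wrist sieve_fine_rim [(array([ 514.9, -148. ,  116. ]), 0.96)]
wrist sieve_coarse [(array([ 510.8, -147.5,  103.4]), 0.69)]
wrist sieve_coarse_rim [(array([ 514.7, -150.2,  142.6]), 0.86)]
wrist hold_down_hinge [(array([ 595.5, -153.9,  199.9]), 0.73)]
wrist hold_down_handle [(array([ 512.9, -147.6,  116.2]), 0.23)]
wrist pressure_plate [(array([ 591.5, -239.7,  147.9]), 0.96)]
[ 468.96737785 -118.32051632  262.63056919] [ 0.7658526  -0.12671654  0.13762733] 25.225 [-4.05929783e-01 -5.08752577e-02  1.58562269e+00 -1.00109284e-03
  1.60639384e+00 -5.45443778e-01]
```

View pics/s6.png

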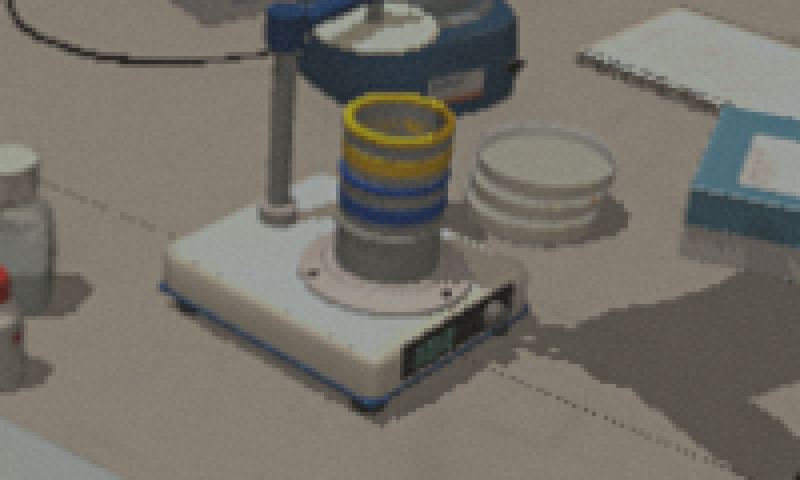

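The crop shows the coarse drum on the fine one, with the yellow rim centred at (399,118), upright. TCP height at contact was about 0.7 mm above my prediction, so I'll press the rim gently with half-closed fingers to make sure it is home.

Call:
carry_out:
  travel:
    - [0.1,-0.066,0]
    - [0.2,-0.132,-0.1]
    - [0.303,-0.198,-0.3]
    - [0.303,-0.198,-0.6]
    - [0.303,-0.198,-0.65]
  rot:
    - [0,0,0]
    - [0,0,0]
    - [0,0,0]
    - [0,0,0]
    - [0,0,0]
  jaw: -0.18

```text
clock: 25.85
tool_pos: [513.9, -148.0, 162.4]
tool_rot: [[-0.139, 0.99, -0.004], [0.99, 0.139, 0.001], [0.001, -0.004, -1.0]]
wrist_force: [-0.3, 0.0, 1.0]
finger_gap: 50.4
finger_force: 0.0
```

Call:
carry_out:
  travel:
    - [0,0,-0.05]
    - [0,0,-0.1]
    - [0,0,-0.12]
    - [0,0,-0.12]
  rot:
    - [0,0,0]
    - [0,0,0]
    - [0,0,0]
    - [0,0,0]

```text
clock: 26.35
tool_pos: [514.6, -148.0, 147.5]
tool_rot: [[-0.139, 0.99, 0.001], [0.99, 0.139, -0.001], [-0.001, 0.0, -1.0]]
wrist_force: [0.0, 0.6, 0.2]
finger_gap: 50.7
finger_force: 0.0
```

Call:
carry_out:
  travel:
    - [0,0,-0.008]
    - [0,0,-0.016]
    - [0,0,-0.022]
    - [0,0,-0.022]
  rot:
    - [0,0,0]
    - [0,0,0]
    - [0,0,0]
    - [0,0,0]

```text
clock: 26.85
tool_pos: [514.4, -148.0, 143.7]
tool_rot: [[-0.139, 0.99, -0.0], [0.99, 0.139, -0.001], [-0.001, -0.0, -1.0]]
wrist_force: [0.1, -0.1, 0.2]
finger_gap: 50.3
finger_force: 0.0
```

Call:
carry_out:
  travel:
    - [0,0,-0.005]
    - [0,0,-0.01]
    - [0,0,-0.01]
  rot:
    - [0,0,0]
    - [0,0,0]
    - [0,0,0]

```text
clock: 27.22
tool_pos: [514.4, -148.0, 142.2]
tool_rot: [[-0.139, 0.99, -0.0], [0.99, 0.139, -0.001], [-0.001, -0.0, -1.0]]
wrist_force: [0.0, 1.4, 0.6]
finger_gap: 50.7
finger_force: 0.0
```

Call:
carry_out:
  travel:
    - [0,0,-0.005]
    - [0,0,-0.01]
    - [0,0,-0.01]
  rot:
    - [0,0,0]
    - [0,0,0]
    - [0,0,0]

```text
clock: 27.6
tool_pos: [514.6, -148.1, 141.8]
tool_rot: [[-0.139, 0.99, 0.001], [0.99, 0.139, -0.002], [-0.002, 0.001, -1.0]]
wrist_force: [-4.7, 1.9, 12.7]
finger_gap: 50.3
finger_force: 6.5
```

Call:
carry_out:
  travel:
    - [0,0,-0.004]
    - [0,0,-0.008]
    - [0,0,-0.008]
  rot:
    - [0,0,0]
    - [0,0,0]
    - [0,0,0]

```text
clock: 27.98
tool_pos: [514.7, -148.1, 141.7]
tool_rot: [[-0.139, 0.99, 0.002], [0.99, 0.139, -0.002], [-0.002, 0.001, -1.0]]
wrist_force: [-9.0, 4.0, 26.8]
finger_gap: 50.2
finger_force: 13.4
```

Pressing with 27 N gave no subsidence, so the coarse sieve is home. Now the hold-down handle.

Call:
carry_out:
  travel:
    - [0,0,0.15]
    - [0,0,0.5]
    - [0,0,0.85]
    - [0,0,0.85]
  rot:
    - [0,0,0]
    - [0,0,0]
    - [0,0,0]
    - [0,0,0]
  jaw: -1

```text
clock: 28.48
tool_pos: [515.5, -148.4, 271.2]
tool_rot: [[-0.139, 0.99, 0.006], [0.99, 0.139, -0.004], [-0.004, 0.005, -1.0]]
wrist_force: [0.3, 0.6, -0.5]
finger_gap: 85.4
finger_force: 0.0
```

Call:
carry_out:
  travel:
    - [0.17,-0.21,0]
    - [0.34,-0.42,0]
    - [0.51,-0.63,0]
    - [0.51,-0.63,0]
  rot:
    - [0,0,-0.08]
    - [0,0,-0.149]
    - [0,0,-0.149]
    - [0,0,-0.149]

```text
clock: 28.98
tool_pos: [591.6, -244.2, 264.8]
tool_rot: [[0.096, 0.995, -0.003], [0.995, -0.096, 0.0], [-0.0, -0.003, -1.0]]
wrist_force: [0.1, -0.0, -0.3]
finger_gap: 85.4
finger_force: 0.0
```

Run:
```python
from h import *
from bench import manip
im=manip.read_camera("wrist"); cv2.imwrite("pics/w7.png",im[:,:,::-1])
for l in ("hold_down_hinge","hold_down_handle","pressure_plate","sieve_coarse_rim"): print(l,[(np.round(d["xyz"],1),round(d["confidence"],2)) for d in manip.landmark_of("wrist",l)[:1]])
s=manip.observe(); print(s["tool_pos"],s["tool_rot"].round(3),s["wrist_force"],s["clock"])
```

```text
hold_down_hinge [(array([ 600.3, -153.4,  198.6]), 0.93)]
hold_down_handle [(array([ 594.2, -244.7,  202.3]), 0.87)]
pressure_plate [(array([ 592.9, -240.1,  146.4]), 0.76)]
sieve_coarse_rim [(array([ 517.4, -147.9,  144.1]), 0.81)]
[ 590.61018653 -241.78983036  267.36795678] [[ 0.094  0.996  0.   ]
 [ 0.996 -0.094 -0.001]
 [-0.001  0.    -1.   ]] [-0.96007952 -0.42618682  0.02278974] 29.225
```

View pics/w7.png

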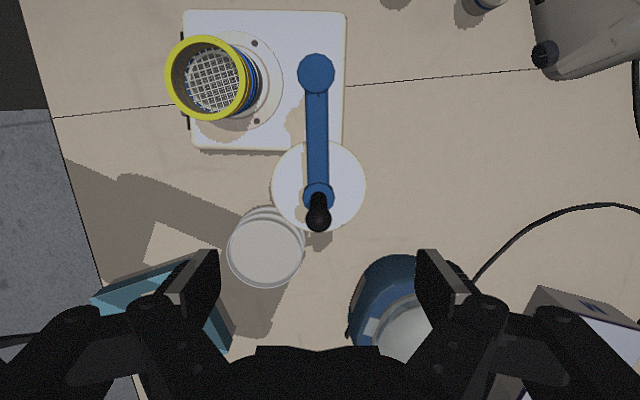

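The wrist view shows the handle ball at (318,210), centred between the open fingers. Descend and cage it.

Call:
carry_out:
  travel:
    - [0,0,-0.2]
    - [0,0,-0.4]
    - [0,0,-0.485]
    - [0,0,-0.485]
  rot:
    - [0,0,0]
    - [0,0,0]
    - [0,0,0]
    - [0,0,0]

```text
clock: 29.72
tool_pos: [590.7, -242.2, 194.5]
tool_rot: [[0.094, 0.996, -0.001], [0.996, -0.094, -0.001], [-0.001, -0.001, -1.0]]
wrist_force: [-1.5, -0.5, 1.1]
finger_gap: 85.5
finger_force: 0.0
```

Call:
carry_out:
  travel:
    - [0,0,0]
    - [0,0,0]
    - [0,0,0]
    - [0,0,0]
    - [0,0,0]
  rot:
    - [0,0,0]
    - [0,0,0]
    - [0,0,0]
    - [0,0,0]
    - [0,0,0]
  jaw: 0.62
  newtons: 20

```text
clock: 30.35
tool_pos: [591.1, -242.6, 194.5]
tool_rot: [[0.095, 0.996, 0.0], [0.996, -0.095, -0.001], [-0.001, 0.0, -1.0]]
wrist_force: [1.4, -0.6, 0.6]
finger_gap: 16.2
finger_force: 0.6
```

Run:
```python
import numpy as np
c=np.array([599.5,-155.8]); h0=np.array([590.8,-242.3]); r=86.
a0=np.arctan2(*(h0-c)[::-1])
P=lambda t:c+r*np.array([np.cos(a0-t),np.sin(a0-t)])
prev=h0
for d in range(0,96,9):
    p=P(np.radians(d)); print(d,p.round(1),((p-P(np.radians(d-d%45 if d%45 else max(d-45,0))))/150).round(3), -d/90)
```

```text
0 [ 590.9 -241.4] [0. 0.] 0.0
9 [ 577.6 -239. ] [-0.089  0.016] -0.1
18 [ 564.9 -234.5] [-0.173  0.046] -0.2
27 [ 553.  -228.1] [-0.253  0.088] -0.3
36 [ 542.2 -220. ] [-0.324  0.143] -0.4
45 [ 532.9 -210.2] [-0.387  0.208] -0.5
54 [ 525.2 -199.1] [-0.051  0.074] -0.6
63 [ 519.4 -187. ] [-0.09   0.155] -0.7
72 [ 515.5 -174.1] [-0.116  0.241] -0.8
81 [ 513.6 -160.7] [-0.128  0.33 ] -0.9
90 [ 513.9 -147.2] [-0.127  0.42 ] -1.0
```

Call:
carry_out:
  travel:
    - [-0.089,0.016,0]
    - [-0.173,0.046,0]
    - [-0.253,0.088,0]
    - [-0.253,0.088,0]
  rot:
    - [0,0,-0.1]
    - [0,0,-0.2]
    - [0,0,-0.3]
    - [0,0,-0.3]

```text
clock: 30.85
tool_pos: [552.6, -229.1, 194.6]
tool_rot: [[0.535, 0.845, -0.001], [0.845, -0.535, -0.001], [-0.001, -0.0, -1.0]]
wrist_force: [-1.6, -0.1, -0.6]
finger_gap: 16.1
finger_force: 0.6
```

Call:
carry_out:
  travel:
    - [-0.037,0.026,0]
    - [-0.072,0.054,0]
    - [-0.104,0.086,0]
    - [-0.134,0.119,0]
    - [-0.161,0.155,0]
  rot:
    - [0,0,-0.05]
    - [0,0,-0.1]
    - [0,0,-0.15]
    - [0,0,-0.2]
    - [0,0,-0.25]

```text
clock: 31.48
tool_pos: [529.4, -206.6, 194.5]
tool_rot: [[0.817, 0.576, -0.0], [0.576, -0.817, -0.001], [-0.001, 0.001, -1.0]]
wrist_force: [2.8, -4.2, 0.9]
finger_gap: 16.2
finger_force: 2.4
```

Call:
carry_out:
  travel:
    - [-0.024,0.038,0]
    - [-0.044,0.078,0]
    - [-0.063,0.119,0]
    - [-0.077,0.161,0]
    - [-0.089,0.205,0]
  rot:
    - [0,0,-0.05]
    - [0,0,-0.1]
    - [0,0,-0.15]
    - [0,0,-0.2]
    - [0,0,-0.25]

```text
clock: 32.1
tool_pos: [515.8, -175.7, 194.5]
tool_rot: [[0.976, 0.22, -0.001], [0.22, -0.976, -0.001], [-0.001, 0.001, -1.0]]
wrist_force: [-0.7, -2.5, 0.9]
finger_gap: 16.2
finger_force: 1.5
```

Call:
carry_out:
  travel:
    - [-0.008,0.044,0]
    - [-0.013,0.089,0]
    - [-0.013,0.134,0]
    - [-0.013,0.134,0]
  rot:
    - [0,0,-0.05]
    - [0,0,-0.1]
    - [0,0,-0.15]
    - [0,0,-0.15]

```text
clock: 32.6
tool_pos: [513.9, -155.2, 194.4]
tool_rot: [[1.0, -0.012, -0.001], [-0.012, -1.0, 0.0], [-0.001, -0.0, -1.0]]
wrist_force: [-0.0, 0.6, 0.4]
finger_gap: 16.4
finger_force: 0.0
```

Call:
carry_out:
  travel:
    - [0,0.02,0]
    - [0.002,0.045,0]
    - [0.002,0.045,0]
  rot:
    - [0,0,-0.025]
    - [0,0,-0.05]
    - [0,0,-0.05]

```text
clock: 32.98
tool_pos: [514.2, -148.7, 194.4]
tool_rot: [[0.996, -0.091, -0.001], [-0.091, -0.996, 0.0], [-0.001, -0.0, -1.0]]
wrist_force: [1.4, -0.1, -0.2]
finger_gap: 16.3
finger_force: 0.5
```

Call:
carry_out:
  travel:
    - [0,0.007,0]
    - [0,0.014,0]
    - [0,0.014,0]
  rot:
    - [0,0,0]
    - [0,0,0]
    - [0,0,0]

```text
clock: 33.35
tool_pos: [513.9, -146.6, 194.4]
tool_rot: [[0.996, -0.094, -0.001], [-0.094, -0.996, -0.0], [-0.001, 0.0, -1.0]]
wrist_force: [2.1, -4.7, 0.0]
finger_gap: 16.0
finger_force: 2.0
```

Call:
carry_out:
  travel:
    - [0,0.006,0]
    - [0,0.012,0]
    - [0,0.012,0]
  rot:
    - [0,0,0]
    - [0,0,0]
    - [0,0,0]

```text
clock: 33.72
tool_pos: [514.0, -146.0, 194.5]
tool_rot: [[0.996, -0.095, -0.0], [-0.095, -0.996, -0.002], [-0.0, 0.002, -1.0]]
wrist_force: [2.8, -16.0, -2.7]
finger_gap: 16.0
finger_force: 7.6
```

Firm stop reached (16 N, no further motion). Release, retreat and verify.

Call:
carry_out:
  travel:
    - [0,-0.013,0]
    - [0,-0.013,0]
    - [0,-0.013,0]
    - [0,-0.013,0]
    - [0,-0.013,0]
  rot:
    - [0,0,0]
    - [0,0,0]
    - [0,0,0]
    - [0,0,0]
    - [0,0,0]
  jaw: -1

```text
clock: 34.35
tool_pos: [513.8, -146.4, 194.4]
tool_rot: [[0.996, -0.094, -0.001], [-0.094, -0.996, 0.0], [-0.001, -0.0, -1.0]]
wrist_force: [0.4, 0.3, -0.1]
finger_gap: 85.4
finger_force: 0.0
```

Call:
carry_out:
  travel:
    - [0,0,0.2]
    - [0,0,0.5]
    - [-0.3,-0.1,0.7]
    - [-0.6,-0.2,0.8]
    - [-0.6,-0.2,0.8]
  rot:
    - [0,0,0]
    - [0,0,0]
    - [0,0,0]
    - [0,0,0]
    - [0,0,0]

```text
clock: 34.98
tool_pos: [422.3, -177.2, 316.2]
tool_rot: [[0.995, -0.096, 0.002], [-0.096, -0.995, -0.002], [0.002, 0.002, -1.0]]
wrist_force: [-0.3, -0.3, -0.3]
finger_gap: 85.5
finger_force: 0.0
```

Run:
```python
from h import *
from bench import manip
A=manip.read_camera("scene")[140:270,200:500]
for l in ("hold_down_hinge","hold_down_handle","pressure_plate","sieve_coarse_rim","sieve_fine_rim"): print(l,[(np.round(d["xyz"],1),round(d["confidence"],2)) for d in manip.landmark_of("scene",l)[:1]])
B=manip.read_camera("top")[100:270,260:480]
for l in ("hold_down_hinge","hold_down_handle","media_bottle","tube_50_a","dropper_b"): print(l,[(np.round(d["xyz"],1),round(d["confidence"],2)) for d in manip.landmark_of("top",l)[:1]])
a=cv2.resize(A,(690,299),interpolation=cv2.INTER_CUBIC); b=cv2.resize(B,(388,300))
o=np.zeros((600,690,3),np.uint8); o[:299]=a; o[300:,:388]=b
cv2.imwrite("pics/end.png",o[:,:,::-1]); s=manip.observe(); print(s["tool_pos"],s["wrist_force"],s["clock"])
```

```text
hold_down_hinge [(array([ 598.6, -153.5,  202.1]), 0.92)]
hold_down_handle [(array([ 510.4, -145.5,  209.1]), 0.73)]
pressure_plate [(array([ 509. , -150. ,  154.2]), 0.83)]
sieve_coarse_rim [(array([ 514. , -147.8,  147.6]), 0.69)]
sieve_fine_rim [(array([ 511.3, -146.9,  112.4]), 0.77)]
hold_down_hinge [(array([ 600.2, -158.2,  200.5]), 0.66)]
hold_down_handle [(array([ 512.5, -150.1,  204.5]), 0.92)]
media_bottle [(array([710.5, -41.3,   2.4]), 0.96)]
tube_50_a [(array([714.6, 101.5,  -1.4]), 0.84)]
dropper_b [(array([663.2,  30.4,   2.4]), 0.66)]
[ 423.99521031 -176.42814321  314.18958966] [-0.37921161 -0.72956221  0.78243987] 35.575
```

View pics/end.png

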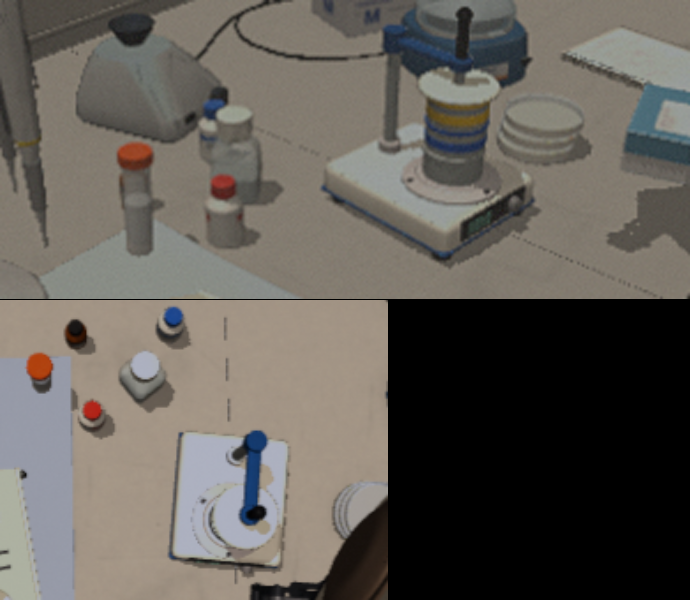

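The end view shows the plate lying flat on the upright stack at about (460,85), with the arm over it along the shaker's axis. The bottles and the tube are in their original places. I'm handing in.

```bash
python3 -c "
from bench import manip
print(manip.job_done())"
```

```text
the job is handed in; nothing more can be done
None
```

I nested the fine sieve in the pan and the coarse one in the fine, both fully home. The hold-down arm is swung to its stop with its plate on the stack, the bottles and tube are where they stood, and I handed the job in at about 36 s (no verdict was returned).

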